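# Index the vial turntable to the reader and lock it

## Robot

A 6-joint arm with a two-finger parallel gripper is mounted at the origin on a cart in front of the work surface, level with it; the furniture and walls round the work are solid. World frame = base frame: x ahead of the robot, y to its left, z up, the work surface at z = 0. Lengths are in m, angles in rad, forces in N, time in s.
With the tool pointing down it reaches from about 0.35 to 0.775 m from the base axis. Payload 7.3 kg.
Tool frame: the origin (TCP) lies midway between the tips of the shut fingers; the grasp point (between the pads) lies 19 mm behind it (robot.grip_depth is the z of the grasp point in the tool frame, in m); z points along the fingers, y is the line along which they close (so a half turn about z gives the same grasp; the last joint's range is limited). The gripper opens to 92 mm and grips with 3 to 60 N. Pads are 19 mm wide; open, the fingers measure 130 mm over their backs; the gripper's body (75 mm by 190 mm) begins 47 mm behind the grasp point.
Start: joints at [-1.301, 0.342, 1.524, -0, 1.275, -0.146], TCP at [0.212, -0.48, 0.227] pointing down, gripper open.
Joint ranges: [-2.53, 2.53], [-0.77, 2.02], [0.04, 2.7], [-1, 4.14], [0.28, 2.66], [-3.11, 3.11]. Speed limits (rad/s): [2.57, 2.57, 3.14, 3.14, 3.14, 3.14].

## Interface

Orientations are given as [roll, pitch, yaw] about the fixed x, y, z axes, in that order (R = Rz(yaw) Ry(pitch) Rx(roll)).
In Python, from cell import robot, viewer gives the robot as it stands.
- The arm moves only by the tool step_arm, never from a script. Its argument "increments" is a list of rows, each an object with "delta_pos": the shift along the tool's x, y, z in cm, a list of three; "dr": the turn, a rotation vector about the tool's x, y, z in degrees, a list of three; "fingers": the closure, from -1 (fully open) to 1 (shut), so that 0 is half open. In form: [{"delta_pos": [tx, ty, tz], "dr": [wx, wy, wz], "fingers": fingers}, ...]. A call has exactly 5 rows; each row is the pose to reach, as a shift and turn from the pose commanded when the call began, along the tool's axes at that moment; what a row does not reach only later rows make up. A row lasts 1/8 s, in which the tool goes at most 62.5 mm and 10.7 degrees, less where a joint would pass 70% of its speed; a pose out of reach is approached as far as the arm can. A call with a gripper value outside its range is refused whole. The fingers move at their own pace and stop on an object; "newtons" is the grip in N (left out, the last holds). Time passes only in rows, so rows that repeat a pose let the fingers close, or fill a call up. It gives the time, the measured TCP pose, the force, the opening and the grip force at its end, in the units of the state.
- robot.observe(): the state, without advancing time (a new reading comes with each control period).
- viewer.read_camera(name): name is "scene" or "side" or "wrist"; returns the picture (384x512x3 uint8, red, green, blue); there is no depth.
- viewer.camera_params(name): a dict with "K" (3x3 intrinsics, pixels), "k1" (the pictures are not rectified: a ray, as slopes to the right and down, at radius r is drawn at 1 + k1 r^2 times it, then the intrinsics apply), "T" (4x4, takes a point from camera to world coordinates). Camera axes: x right, y down, z forward; pixel columns grow to the right and rows downward; lengths in m; the calibration is good to about 2 mm. A picture is of the moment at which its call begins: read the wrist's pose just before it. camera_params takes no time and is no camera call; for the wrist camera it gives the pose at the moment of the call.
- robot.hand_in(): hands the job in; it is judged then, once.
The state is a dict: "time": time; "qpos": joint angles; "qvel": joint speeds; "joint_efforts": joint torques, N m; "tool_pos": TCP position; "tool_rot": TCP orientation; "contact_force": force on the tool from outside, world axes, zero at the start; "torque": the same for the moment, N m; "opening": finger opening in m; "grip_force": force on a finger pad.
Only numpy, scipy, OpenCV 4.12 (cv2) and the standard library are available. Lean on these libraries where they do the work, as an engineer would, in place of code of your own. Each camera call takes 0.05 s, during which the arm holds its last target. There are 200 camera calls.

## Task

Swing the red locking lever of the vial turntable out, then push the table round by its steel drive pins, station by station, until the blue-capped vial has clicked into place in front of the reader head, and swing the lever fully home again so that the table is locked. Push gently, do not touch the vials or tip them, and leave the bench timer where it is.

Things in the scene. Friction and masses are not known exactly. Their poses are not given: they have to be found in the camera images.
- indexer: Fixed index unit: round grey base plate, 232 mm across, 12 mm thick, carrying an aluminium turntable (disc of radius 102 mm, top face at z = 38 mm). Origin on the table's axis at worktop level, z up. Azimuths in all these notes are in this frame, anticlockwise from above: 0 deg = +x, 90 deg = +y; 180 deg is the side toward the robot and the front edge of the worktop.
- table_hub (a point): Centre of the turntable's top face, z = 38 mm. Six stations (black pockets of three 22 mm high prongs) at radius 55 mm, azimuths 30, 90, 150, 210, 270, 330 deg when the table joint reads 0. Nothing but the hub, prongs, vials and drive pins stands on the disc.
- drive_pin (a point): Top centre of the drive pin that starts at azimuth 180 deg; it turns with the table. Six alike upright steel pins, 10 mm diameter, z = 38 to 68 mm, at radius 92 mm, at 0, 60, 120, 180, 240, 300 deg when the joint reads 0.
- guard_mid (a point): Middle, on top, of the fixed white guard strip over the far half of the rim: azimuth -88 to +88 deg, radius 82 to 119 mm, z = 70 to 82 mm, just above the pins. So pins can be pushed from above only on the near half: after a step or so one has to lift off and start again behind another pin.
- reader_top (a point): Top of the fixed black reader head with a red lens, outside the rim at azimuth 30 deg, from radius 88 to 144 mm, top at z = 121 mm.
- turntable (a joint): Rotation of the table, rad, positive anticlockwise from above, 0 at the start; turns both ways. A sprung roller clicks into a notch at every multiple of pi/3. Between them it turns freely with slight drag; from 14 to 6.9 deg before a station it resists (up to 10 N at a pin), then the roller pulls it in and holds it; pushed over 6.9 deg past the station it slips out again.
- lock (a joint): Red locking lever, rad: 0 = home against a hard stop, tooth in the table's notch, table blocked; grows anticlockwise from above, outward, to a stop at 0.6; from 0.3 the table is free. Vertical pivot at x = 50, y = -92 mm of indexer. Stays where left (1 to 2 N at the post moves it). Goes home only with the table in a station; its round tooth pulls in an error up to about 2 deg.
- lock_post (a point): Top centre of the lever's upright red post (12 mm diameter, z = 17 to 75 mm), the part to push; at lever angle 0 it stands at x = -50, y = -150 mm of indexer. It moves on a 116 mm radius about the pivot: away from the table to unlock, toward it to lock.
- read_spot (a point): Fixed point in front of the reader: centre of the station at azimuth 30 deg, radius 55 mm, on the turntable's top face. The blue-capped vial's origin must come here.
- vial_blue: Glass vial with blue cap, 23 mm diameter, 56 mm high, standing loosely in a station pocket (1 mm play); origin at the centre of its underside. It starts at azimuth 150, 210 or 270 deg.
- vial_black: The same with black cap (pink contents), in another station.
- vial_white: The same with white cap (yellow contents), in another station.
- timer: White bench timer, 66x66x18 mm, loose bystander; origin at the centre of its underside.
- wash_bottle: White wash bottle with red top, 63x103x186 mm, standing fixed to the right of the work, only to be kept clear of; origin at the centre of its underside.

How it is judged:
On the way, in this order (a step that is already met when the one before it is completed fails the run):
1. the locking lever is swung out (at least 0.3 rad) (value of joint lock above 0.3 rad), for 0.1 s.
2. the blue-capped vial stands within 6 mm of the spot in front of the reader, the table at rest there (horizontal distance between vial_blue and read_spot below 0.006 m and velocity of joint turntable between -0.05 and 0.05 rad/s), for 0.2 s.
At the end, for the whole second after the job is handed in: The blue-capped vial stands in its pocket within 6 mm of the spot in front of the reader, the table is at rest, the locking lever is home within 0.05 rad (6 mm at the post), and all three vials stand upright (within 0.15 rad) and down in their pockets (within 7 mm) (all of step 2 and value of joint lock below 0.05 rad and angle between each of vial_blue, vial_black, vial_white's own z axis and vertical below 0.15 rad and z of each of vial_blue, vial_black, vial_white in the frame of indexer below 0.045 m); the robot touches nothing.
It fails at once if a vial is touched by the robot with more than 1 N (contact force between any of the fingers, the arm and vial_blue above 1 N or contact force between any of the fingers, the arm and vial_black above 1 N or contact force between any of the fingers, the arm and vial_white above 1 N).
It fails at once if a vial tips by more than 0.4 rad (angle between any of vial_blue, vial_black, vial_white's own z axis and vertical above 0.4 rad).
It fails at once if the index unit, with its table and lever, is pressed with more than 40 N (contact force between any of the fingers, the arm and indexer above 40 N).
It fails at once if the timer is moved by more than 15 mm (distance of timer from where it was at the start of the episode above 0.015 m).
It also fails if it takes over 72 s, if anything falls off the work surface, if the arm or the gripper's body presses on something with over 40 N, if the wrist force passes 120 N, or if a joint passes its speed limit or range.

## Working session

There is one attempt and no reset: what is moved stays moved. The work goes in short steps, Python scripts to look and compute and a tool call to move; the robot and the scene stay as the last step left them, time stands still between calls to the robot, and variables do not carry over. Pictures are saved under pics/ and viewed, at most 10 in all, crops included, and the job is handed in when it is done.

Besides the shell and the picture viewer there is one more tool, called after "Call:" as name([rows], argument=value, ...), one row to a line, values as JSON. step_arm: Moves the arm, as the interface text tells. Its arguments: {"type":"object","properties":{"increments":{"type":"array"},"newtons":{"type":"number"}},"required":["increments"]}

```bash
mkdir -p pics; ls
python3 - <<'E'
from cell import robot, viewer
import cv2,numpy as np
for n in ("scene","side"):
    im=viewer.read_camera(n); cv2.imwrite(f"pics/{n}0.png",cv2.resize(im[:,:,::-1],(800,600),interpolation=cv2.INTER_CUBIC))
    p=viewer.camera_params(n); print(n,p["K"].tolist(),p["k1"],np.round(p["T"],4).tolist())
print(robot.observe())
E
```

```text
pics
scene [[494.91396277590786, 0.0, 244.50783802761282], [0.0, 494.91396277590786, 187.06313210498786], [0.0, 0.0, 1.0]] 0.06747681677184117 [[-0.8872, -0.2522, 0.3863, 0.0759], [-0.4613, 0.4726, -0.7509, 0.9466], [0.0068, -0.8444, -0.5357, 0.7283], [0.0, 0.0, 0.0, 1.0]]
side [[352.0964869579659, 0.0, 256.69502677071023], [0.0, 352.0964869579659, 194.03602932318643], [0.0, 0.0, 1.0]] -0.10202462306634295 [[-0.8213, -0.2942, 0.4889, 0.0825], [-0.5703, 0.3966, -0.7194, 0.727], [0.0177, -0.8696, -0.4935, 0.5367], [0.0, 0.0, 0.0, 1.0]]
{'time': 0.1, 'qpos': array([-1.30097314e+00,  3.42629857e-01,  1.52492872e+00, -1.25256791e-05,
        1.27537049e+00, -1.45994497e-01]), 'qvel': array([ 0.00247717, -0.00067119, -0.00232916,  0.00084822, -0.0012405 ,
        0.00128065]), 'joint_efforts': array([ 2.19880807e-03, -4.32003415e+01, -2.44696140e+01,  7.19013694e-02,
        5.25698299e-02, -4.64783079e-05]), 'tool_pos': array([ 0.21199046, -0.47990529,  0.22612396]), 'tool_rot': array([-3.14026871e+00, -1.82566365e-04,  4.15821218e-01]), 'contact_force': array([-0.29327646, -0.47689235,  0.38575487]), 'torque': array([-0.01656524,  0.00480146, -0.01928642]), 'grip_force': 0.0, 'opening': 0.09187862242809446}
```

View pics/scene0.png

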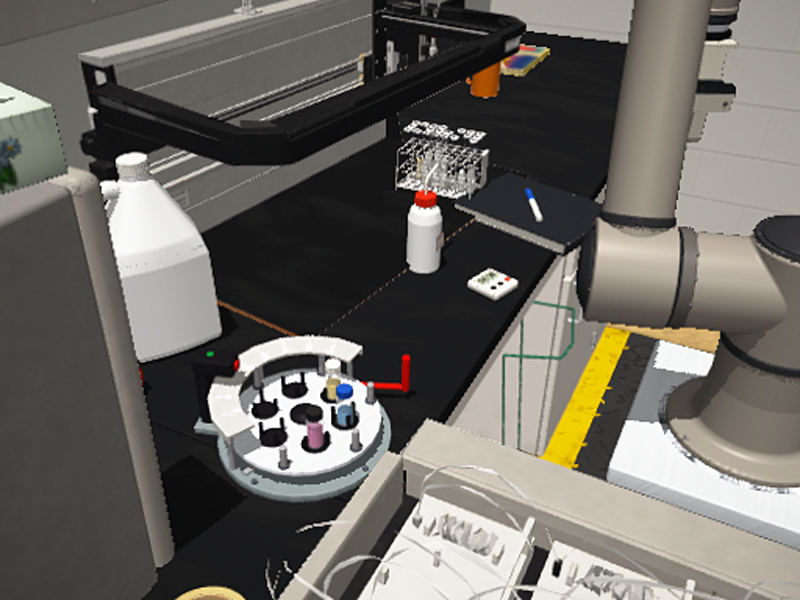

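View pics/side0.png

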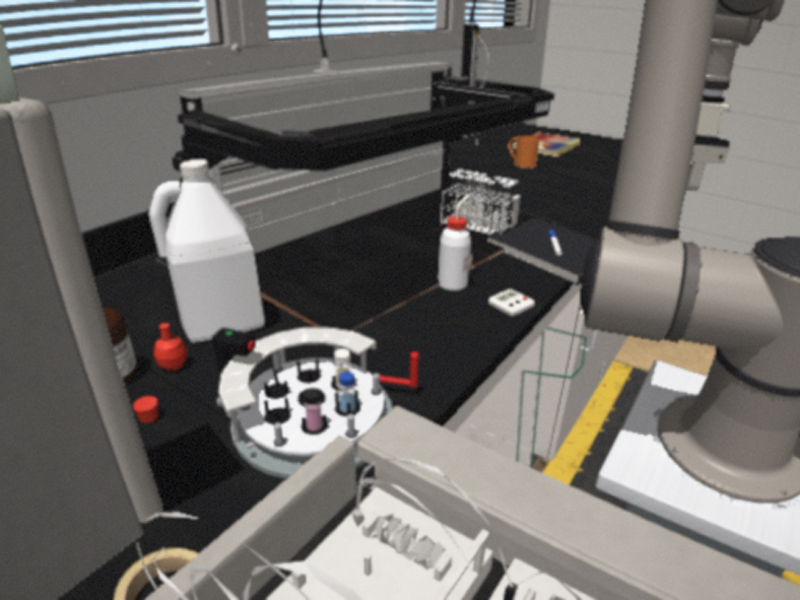

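Both views show the indexer (scene ~ (300,420), lever post (406,372)). The blue vial is between black and white, at what looks like azimuth 210. Enlarging for measurement.

Run:
```python
import cv2
from cell import viewer
im=viewer.read_camera("scene")[:,:,::-1]
cv2.imwrite("pics/crop1.png",cv2.resize(im[205:325,120:280],(800,600),interpolation=cv2.INTER_CUBIC))
```

```text
(no output)
```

View pics/crop1.png

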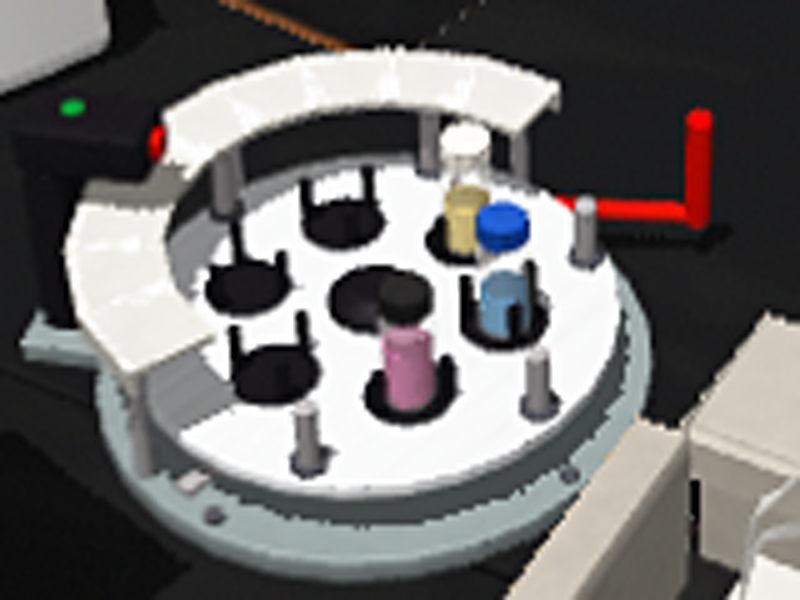

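```bash
cat > h.py <<'E'
import numpy as np
from scipy.optimize import least_squares
from cell import robot, viewer
def project(p,X):
    T=np.array(p["T"]);K=np.array(p["K"])
    c=(np.atleast_2d(X)-T[:3,3])@T[:3,:3]; s=c[:,:2]/c[:,2:]
    s=s*(1+p["k1"]*(s**2).sum(1,keepdims=True)); return s*[K[0,0],K[1,1]]+K[:2,2]
def onplane(p,uv,z):
    return least_squares(lambda q:project(p,[q[0],q[1],z])[0]-uv,[.4,-.1]).x
def P(r,a): a=np.radians(a); return r*np.cos(a),r*np.sin(a)
def w(q,x,y):
    c,s=np.cos(q[2]),np.sin(q[2]); return np.array([q[0]+c*x-s*y,q[1]+s*x+c*y])
E
python3 - <<'E'
from h import *
p=viewer.camera_params("scene")
obs=[((586,203),*P(92,240),68),((540,350),*P(92,180),68),((305,408),*P(92,120),68),((699,116),-50,-150,75),((503,216),*P(55,210),95),((407,286),*P(55,150),95),((466,131),*P(55,270),95),((378,300),0,0,38)]
uv=np.array([o[0] for o in obs])/5+[120,205]-.4
L=np.array([o[1:] for o in obs])/1000
def f(q,full=False):
    X=np.array([[*w(q,a,b),c] for a,b,c in L]); return (project(p,X)-uv).ravel()
s=least_squares(f,[.4,.3,0.3],loss='soft_l1'); print(s.x,np.round(f(s.x).reshape(-1,2),1).tolist())
for n,(u,v),z in [("timer",(493,282),.018),("bottlebase",(423,268),0),("bottletop",(425,195),.186)]:
    print(n,onplane(p,np.array([u,v])*.64,z))
q=s.x
for n,x,y in [("post",-50,-150),("pivot",50,-92),("p240",*P(92,240)),("p180",*P(92,180)),("reader",*P(116,30))]: print(n,w(q,x/1e3,y/1e3))
E
```

```text
[ 0.52407322  0.29771669 -0.22990337] [[0.1, -0.1], [-0.1, 0.1], [0.5, -0.5], [0.2, 0.2], [0.1, -0.4], [-0.3, -0.6], [-0.2, 0.7], [-0.3, 1.0]]
timer [ 0.43209715 -0.17035094]
bottlebase [ 0.57291538 -0.18431587]
bottletop [ 0.54181477 -0.10940087]
post [0.44120629 0.1630576 ]
pivot [0.55179237 0.19674319]
p240 [0.46112709 0.23062135]
p180 [0.43449389 0.31868197]
reader [0.63510618 0.33129769]
```

```bash
cat >> h.py <<'E'
Q=[0.52407,0.29772,-0.2299]
def iw(x,y,z,yaw):  # indexer mm, indexer-frame yaw deg -> world pose
    return np.array([*w(Q,x/1e3,y/1e3),z/1e3,yaw+np.degrees(Q[2])])
def rows(s,targets):
    a=np.radians(s[3]);c,n=np.cos(a),np.sin(a)
    for t in targets:
        d=(np.array(t)-s); print([round(float(v),2) for v in (100*(c*d[0]+n*d[1]),100*(n*d[0]-c*d[1]),-100*d[2])],"dr z",round(float(-d[3]),1))
def now():
    o=robot.observe(); return np.array([*o["tool_pos"],np.degrees(o["tool_rot"][2])]),o
E
python3 - <<'E'
from h import *
s,_=now(); A=iw(-63.6,-135.4,150,133); m=np.array([.38,-.1,.24,75]); print(s,A)
rows(s,[m]);
rows(m,[A]); B=A.copy();B[2]=.045; rows(A,[B]); C=iw(-25.4,-176.4,45,133); rows(B,[C]); print(B,C)
E
```

```text
[ 0.21201058 -0.47995665  0.22622597 23.82694577] [  0.43128839   0.18037566   0.15       119.82770029]
[30.72, -27.97, -1.38] dr z -51.2
[28.41, -2.3, 9.0] dr z -44.8
[0.0, 0.0, 10.5] dr z -0.0
[-5.6, -0.0, -0.0] dr z -0.0
[4.31288395e-01 1.80375662e-01 4.50000000e-02 1.19827700e+02] [4.59140235e-01 1.31749383e-01 4.50000000e-02 1.19827700e+02]
```

Call:
step_arm([
  {"delta_pos":[3.1,-2.8,-0.2],"dr":[0,0,-5],"fingers":1},
  {"delta_pos":[6.2,-5.6,-0.5],"dr":[0,0,-10],"fingers":1},
  {"delta_pos":[9.3,-8.4,-0.8],"dr":[0,0,-15],"fingers":1},
  {"delta_pos":[12.4,-11.2,-1.0],"dr":[0,0,-20],"fingers":1},
  {"delta_pos":[15.5,-14,-1.4],"dr":[0,0,-25],"fingers":1},
])

```text
time: 0.78
tool_pos: [0.2975, -0.2882, 0.2406]
tool_rot: [-3.141, -0.0, 0.855]
contact_force: [0.5, 0.7, 0.0]
opening: 0.046
grip_force: 0.0
```

Run:
```python
from h import *
s,o=now(); print(s,o["tool_rot"],o["opening"]); A=iw(-63.6,-135.4,150,133)
rows(s,[[.38,-.1,.24,77]]); rows(np.array([.38,-.1,.24,77]),[A])
```

```text
[ 0.29754395 -0.28815342  0.24058776 48.97057762] [-3.14112594e+00 -1.70531223e-04  8.54697816e-01] 0.04599131845907791
[19.61, -6.13, 0.06] dr z -28.0
[28.47, -1.31, 9.0] dr z -42.8
```

Call:
step_arm([
  {"delta_pos":[4,-1.2,0],"dr":[0,0,-6],"fingers":1},
  {"delta_pos":[8,-2.4,0],"dr":[0,0,-12],"fingers":1},
  {"delta_pos":[12,-3.6,0],"dr":[0,0,-18],"fingers":1},
  {"delta_pos":[16,-4.8,0],"dr":[0,0,-24],"fingers":1},
  {"delta_pos":[19.6,-6.1,0],"dr":[0,0,-28],"fingers":1},
])

```text
time: 1.4
tool_pos: [0.3808, -0.1005, 0.2406]
tool_rot: [-3.142, 0.0, 1.344]
contact_force: [-0.3, -0.0, -0.1]
opening: 0.0009
grip_force: 0.0
```

Run:
```python
from h import *
s,o=now(); print(s,o["opening"]); A=iw(-63.6,-135.4,150,133)
rows(s,[A])
```

```text
[ 0.38077153 -0.10050694  0.2406479  76.99348094] 0.0009018934903353181
[28.5, -1.4, 9.06] dr z -42.8
```

Call:
step_arm([
  {"delta_pos":[5.7,-0.3,0],"dr":[0,0,-8.6],"fingers":1},
  {"delta_pos":[11.4,-0.6,0],"dr":[0,0,-17.2],"fingers":1},
  {"delta_pos":[17.1,-0.8,2],"dr":[0,0,-25.8],"fingers":1},
  {"delta_pos":[22.8,-1.1,5],"dr":[0,0,-34.4],"fingers":1},
  {"delta_pos":[28.5,-1.4,9],"dr":[0,0,-42.8],"fingers":1},
])

```text
time: 2.02
tool_pos: [0.431, 0.1735, 0.1555]
tool_rot: [3.14, 0.001, 2.093]
contact_force: [1.0, -0.5, 0.7]
opening: 0.0006
grip_force: 0.0
```

Run:
```python
from h import *
import cv2
s,o=now(); print(s,o["opening"]); A=iw(-63.6,-135.4,45,133)
rows(s,[A])
im=viewer.read_camera("scene")[:,:,::-1]
cv2.imwrite("pics/s2.png",cv2.resize(im[145:325,100:340],(800,600),interpolation=cv2.INTER_CUBIC))
```

```text
[  0.43095207   0.17346618   0.15545461 119.93388522] 0.0006122096451539368
[0.58, 0.37, 11.05] dr z 0.1
```

View pics/s2.png

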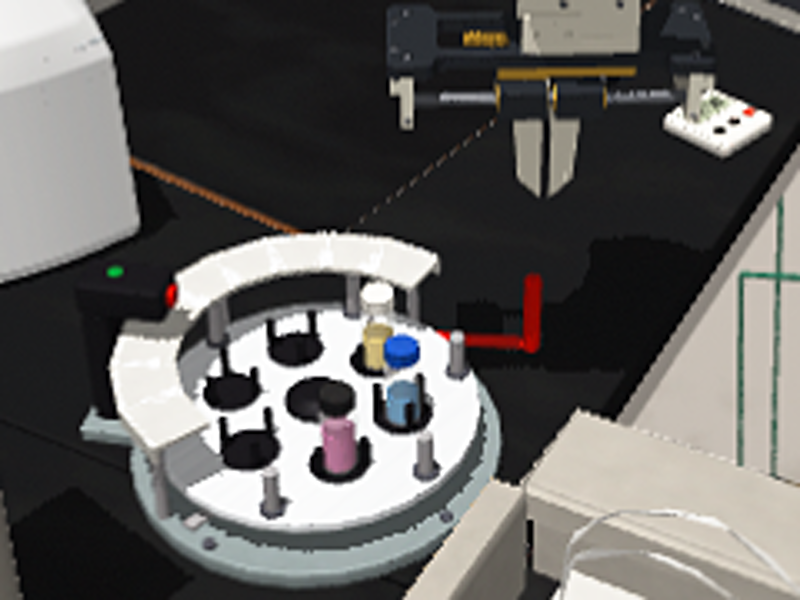

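View shows the gripper poised beyond the lever post (530,310), everything undisturbed.

Call:
step_arm([
  {"delta_pos":[0,0,2],"dr":[0,0,0],"fingers":1},
  {"delta_pos":[0,0,4],"dr":[0,0,0],"fingers":1},
  {"delta_pos":[0,0,6],"dr":[0,0,0],"fingers":1},
  {"delta_pos":[0,0,6],"dr":[0,0,0],"fingers":1},
  {"delta_pos":[0,0,6],"dr":[0,0,0],"fingers":1},
])

```text
time: 2.7
tool_pos: [0.4308, 0.1714, 0.0965]
tool_rot: [3.141, 0.0, 2.088]
contact_force: [0.9, 0.2, -0.3]
opening: 0.0002
grip_force: 0.0
```

Run:
```python
from h import *
s,o=now(); print(s)
rows(s,[iw(-63.6,-135.4,48,133)])
```

```text
[4.30829514e-01 1.71383439e-01 9.64781538e-02 1.19611385e+02]
[0.76, 0.48, 4.85] dr z -0.2
```

Call:
step_arm([
  {"delta_pos":[0.8,0.5,0],"dr":[0,0,0],"fingers":1},
  {"delta_pos":[0.8,0.5,0.5],"dr":[0,0,0],"fingers":1},
  {"delta_pos":[0.8,0.5,2],"dr":[0,0,0],"fingers":1},
  {"delta_pos":[0.8,0.5,3.5],"dr":[0,0,0],"fingers":1},
  {"delta_pos":[0.8,0.5,4.8],"dr":[0,0,0],"fingers":1},
])

```text
time: 3.32
tool_pos: [0.4308, 0.1809, 0.0474]
tool_rot: [3.142, 0.0, 2.088]
contact_force: [0.3, 0.2, 1.2]
opening: 0.0003
grip_force: 0.0
```

Run:
```python
from h import *
s,o=now(); print(s,o["contact_force"])
rows(s,[iw(-63.6,-135.4,48,133),iw(-25.4,-176.4,48,133)])
```

```text
[4.30827567e-01 1.80864961e-01 4.73651671e-02 1.19636042e+02] [0.25179962 0.16036665 1.22511195]
[-0.07, 0.02, -0.06] dr z -0.2
[-5.67, 0.03, -0.06] dr z -0.2
```

Now unlock: push −5.8 cm along tool x over two calls.

Call:
step_arm([
  {"delta_pos":[-0.6,0,0],"dr":[0,0,0],"fingers":1},
  {"delta_pos":[-1.2,0,0],"dr":[0,0,0],"fingers":1},
  {"delta_pos":[-1.8,0,0],"dr":[0,0,0],"fingers":1},
  {"delta_pos":[-2.4,0,0],"dr":[0,0,0],"fingers":1},
  {"delta_pos":[-3.0,0,0],"dr":[0,0,0],"fingers":1},
])

```text
time: 3.95
tool_pos: [0.4463, 0.1543, 0.0483]
tool_rot: [3.141, 0.0, 2.088]
contact_force: [-0.9, 1.3, -0.2]
opening: 0.0002
grip_force: 0.6
```

Call:
step_arm([
  {"delta_pos":[-0.6,0,0],"dr":[0,0,0],"fingers":1},
  {"delta_pos":[-1.2,0,0],"dr":[0,0,0],"fingers":1},
  {"delta_pos":[-1.8,0,0],"dr":[0,0,0],"fingers":1},
  {"delta_pos":[-2.4,0,0],"dr":[0,0,0],"fingers":1},
  {"delta_pos":[-2.8,0,0],"dr":[0,0,0],"fingers":1},
])

```text
time: 4.58
tool_pos: [0.4604, 0.1303, 0.048]
tool_rot: [3.14, 0.0, 2.088]
contact_force: [2.0, 4.8, -1.6]
opening: 0.0004
grip_force: 1.6
```

Run:
```python
from h import *
import cv2
s,o=now(); print(s,o["contact_force"])
im=viewer.read_camera("scene")[:,:,::-1]
cv2.imwrite("pics/s3.png",cv2.resize(im[185:305,140:300],(800,600),interpolation=cv2.INTER_CUBIC))
```

```text
[4.60403555e-01 1.30286103e-01 4.80298914e-02 1.19607920e+02] [ 2.01357592  4.81846007 -1.5601063 ]
```

View pics/s3.png

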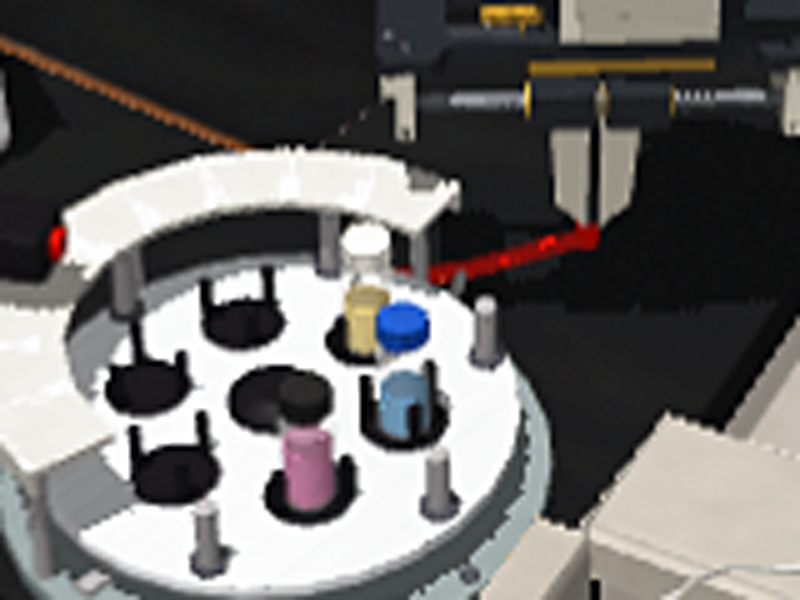

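Lever is well out (post at ~(590,235)); vials still in place. Plan the pushes.

```bash
cat >> h.py <<'E'
def tp(phi,z=59,r=94): return iw(*P(r,phi),z,phi-90)
E
python3 - <<'E'
from h import *
s,o=now(); print(s,tp(251.5))
rows(s,[tp(251.5,140)]); 
seq=[251.5-3*i for i in range(21)]
for k in range(0,20,5):
    print(seq[k]); rows(tp(seq[k]),[tp(a) for a in seq[k+1:k+6]])
E
```

```text
[4.60571268e-01 1.30007772e-01 4.80535500e-02 1.19606008e+02] [4.74714336e-01 2.17719885e-01 5.90000000e-02 1.48327700e+02]
[6.93, 5.56, -9.19] dr z -28.7
251.5
[0.49, 0.01, -0.0] dr z 3.0
[0.98, 0.05, -0.0] dr z 6.0
[1.47, 0.12, -0.0] dr z 9.0
[1.95, 0.21, -0.0] dr z 12.0
[2.43, 0.32, -0.0] dr z 15.0
236.5
[0.49, 0.01, -0.0] dr z 3.0
[0.98, 0.05, -0.0] dr z 6.0
[1.47, 0.12, -0.0] dr z 9.0
[1.95, 0.21, -0.0] dr z 12.0
[2.43, 0.32, -0.0] dr z 15.0
221.5
[0.49, 0.01, -0.0] dr z 3.0
[0.98, 0.05, -0.0] dr z 6.0
[1.47, 0.12, -0.0] dr z 9.0
[1.95, 0.21, -0.0] dr z 12.0
[2.43, 0.32, -0.0] dr z 15.0
206.5
[0.49, 0.01, -0.0] dr z 3.0
[0.98, 0.05, -0.0] dr z 6.0
[1.47, 0.12, -0.0] dr z 9.0
[1.95, 0.21, -0.0] dr z 12.0
[2.43, 0.32, -0.0] dr z 15.0
```

Call:
step_arm([
  {"delta_pos":[0.3,0,-4],"dr":[0,0,0],"fingers":1},
  {"delta_pos":[0.3,0,-8],"dr":[0,0,-6],"fingers":1},
  {"delta_pos":[2.5,1.9,-9.2],"dr":[0,0,-14],"fingers":1},
  {"delta_pos":[4.7,3.7,-9.2],"dr":[0,0,-21.5],"fingers":1},
  {"delta_pos":[6.9,5.6,-9.2],"dr":[0,0,-28.7],"fingers":1},
])

```text
time: 5.25
tool_pos: [0.474, 0.2185, 0.1401]
tool_rot: [-3.141, 0.0, 2.593]
contact_force: [0.7, -0.2, 0.2]
opening: 0.0007
grip_force: 0.0
```

Run:
```python
from h import *
s,o=now(); print(s,tp(251.5))
rows(s,[tp(251.5)])
```

```text
[4.74016333e-01 2.18473088e-01 1.40121050e-01 1.48554820e+02] [4.74714336e-01 2.17719885e-01 5.90000000e-02 1.48327700e+02]
[-0.1, -0.03, 8.11] dr z 0.2
```

Call:
step_arm([
  {"delta_pos":[-0.1,0,2],"dr":[0,0,0],"fingers":1},
  {"delta_pos":[-0.1,0,4],"dr":[0,0,0],"fingers":1},
  {"delta_pos":[-0.1,0,6],"dr":[0,0,0],"fingers":1},
  {"delta_pos":[-0.1,0,7.5],"dr":[0,0,0],"fingers":1},
  {"delta_pos":[-0.1,0,8.1],"dr":[0,0,0],"fingers":1},
])

```text
time: 5.88
tool_pos: [0.4745, 0.2172, 0.058]
tool_rot: [-3.14, -0.001, 2.589]
contact_force: [0.3, 0.1, -0.2]
opening: 0.0003
grip_force: 0.0
```

Call:
step_arm([
  {"delta_pos":[0.49,0.01,0],"dr":[0,0,3],"fingers":1},
  {"delta_pos":[0.98,0.05,0],"dr":[0,0,6],"fingers":1},
  {"delta_pos":[1.47,0.12,0],"dr":[0,0,9],"fingers":1},
  {"delta_pos":[1.95,0.21,0],"dr":[0,0,12],"fingers":1},
  {"delta_pos":[2.43,0.32,0],"dr":[0,0,15],"fingers":1},
])

```text
time: 6.5
tool_pos: [0.4562, 0.233, 0.0593]
tool_rot: [3.141, 0.001, 2.325]
contact_force: [-0.7, 0.0, 0.4]
opening: 0.0003
grip_force: 0.0
```

Run:
```python
from h import *
import cv2
s,o=now(); print(s,o["contact_force"],tp(236.5))
rows(s,[tp(a) for a in (233.5,230.5,227.5,224.5,221.5)])
im=viewer.read_camera("scene")[:,:,::-1]
cv2.imwrite("pics/s4.png",cv2.resize(im[195:315,120:280],(800,600),interpolation=cv2.INTER_CUBIC))
```

```text
[4.56233734e-01 2.32963646e-01 5.93087003e-02 1.33208938e+02] [-0.65480587  0.00701838  0.3704247 ] [4.55690536e-01 2.33220008e-01 5.90000000e-02 1.33327700e+02]
[0.55, -0.01, 0.03] dr z 2.9
[1.04, 0.03, 0.03] dr z 5.9
[1.53, 0.09, 0.03] dr z 8.9
[2.01, 0.18, 0.03] dr z 11.9
[2.49, 0.29, 0.03] dr z 14.9
```

View pics/s4.png

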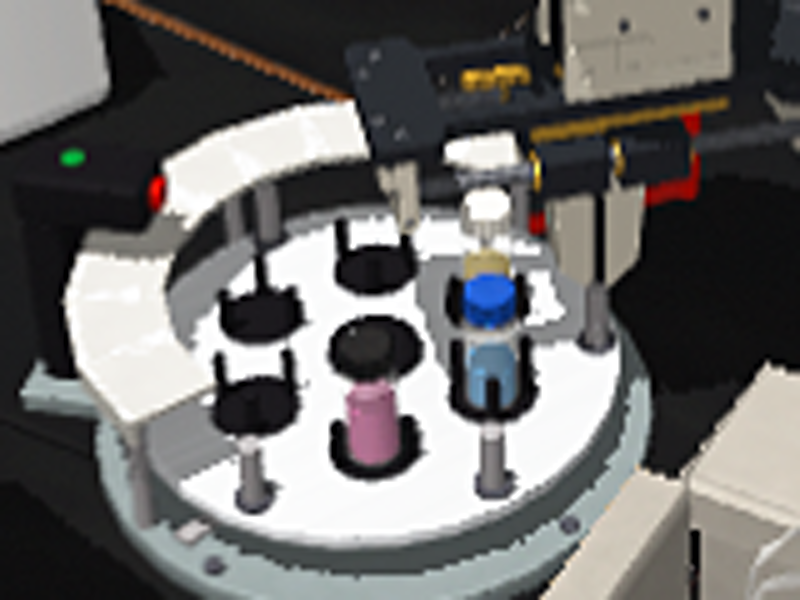

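Table is following, tool clear of the vials (fingers at ~(600,240), white cap (487,205)). Continue.

Call:
step_arm([
  {"delta_pos":[0.51,0.01,0],"dr":[0,0,3],"fingers":1},
  {"delta_pos":[1.0,0.05,0],"dr":[0,0,6],"fingers":1},
  {"delta_pos":[1.49,0.12,0],"dr":[0,0,9],"fingers":1},
  {"delta_pos":[1.97,0.21,0],"dr":[0,0,12],"fingers":1},
  {"delta_pos":[2.45,0.32,0],"dr":[0,0,15],"fingers":1},
])

```text
time: 7.18
tool_pos: [0.4416, 0.2528, 0.0593]
tool_rot: [3.141, 0.001, 2.064]
contact_force: [0.1, -2.5, 1.2]
opening: 0.0004
grip_force: 0.7
```

Call:
step_arm([
  {"delta_pos":[0.49,0.01,0],"dr":[0,0,3],"fingers":1},
  {"delta_pos":[0.98,0.05,0],"dr":[0,0,6],"fingers":1},
  {"delta_pos":[1.47,0.12,0],"dr":[0,0,9],"fingers":1},
  {"delta_pos":[1.95,0.21,0],"dr":[0,0,12],"fingers":1},
  {"delta_pos":[2.43,0.32,0],"dr":[0,0,15],"fingers":1},
])

```text
time: 7.8
tool_pos: [0.4327, 0.2757, 0.0592]
tool_rot: [-3.141, 0.001, 1.803]
contact_force: [0.0, -2.3, 0.5]
opening: 0.0003
grip_force: 0.7
```

Run:
```python
from h import *
s,o=now(); print(s,o["contact_force"],tp(206.5))
rows(s,[tp(a) for a in (203.5,200.5,197.5,195,193)]); rows(tp(193),[tp(191.5),tp(190)])
```

```text
[4.32728206e-01 2.75680829e-01 5.91890603e-02 1.03280390e+02] [ 0.00691209 -2.2576099   0.50365084] [4.32601651e-01 2.76051101e-01 5.90000000e-02 1.03327700e+02]
[0.53, 0.01, 0.02] dr z 3.0
[1.02, 0.05, 0.02] dr z 6.0
[1.51, 0.11, 0.02] dr z 9.0
[1.91, 0.18, 0.02] dr z 11.5
[2.23, 0.25, 0.02] dr z 13.5
[0.25, 0.0, -0.0] dr z 1.5
[0.49, 0.01, -0.0] dr z 3.0
```

Call:
step_arm([
  {"delta_pos":[0.49,0.01,0],"dr":[0,0,3],"fingers":1},
  {"delta_pos":[0.98,0.05,0],"dr":[0,0,6],"fingers":1},
  {"delta_pos":[1.38,0.1,0],"dr":[0,0,8.5],"fingers":1},
  {"delta_pos":[1.78,0.17,0],"dr":[0,0,11],"fingers":1},
  {"delta_pos":[2.15,0.25,0],"dr":[0,0,13.2],"fingers":1},
])

```text
time: 8.43
tool_pos: [0.4302, 0.2971, 0.0592]
tool_rot: [-3.141, 0.001, 1.572]
contact_force: [0.1, 0.4, -0.2]
opening: 0.0007
grip_force: 0.0
```

Call:
step_arm([
  {"delta_pos":[0.15,0,0],"dr":[0,0,1],"fingers":1},
  {"delta_pos":[0.3,0,0],"dr":[0,0,2],"fingers":1},
  {"delta_pos":[0.3,0,0],"dr":[0,0,2],"fingers":1},
  {"delta_pos":[-0.2,0,0],"dr":[0,0,2],"fingers":1},
  {"delta_pos":[-0.5,0,0],"dr":[0,0,2],"fingers":1},
])

```text
time: 9.05
tool_pos: [0.4302, 0.292, 0.0589]
tool_rot: [-3.141, 0.0, 1.538]
contact_force: [0.7, -0.0, -0.1]
opening: 0.0008
grip_force: 0.0
```

Run:
```python
from h import *
import cv2
s,o=now(); print(s,o["contact_force"])
im=viewer.read_camera("scene")[:,:,::-1]
cv2.imwrite("pics/s5.png",cv2.resize(im[195:315,120:280],(800,600),interpolation=cv2.INTER_CUBIC))
p=viewer.camera_params("scene")
for a in (120,180,240): print(a,(project(p,[*w(Q,*[v/1e3 for v in P(92,a)]),.068])[0]-[120,195]+.4)*5)
c=robot.observe
up=s.copy();up[2]=.140
rows(s,[up]); rows(up,[tp(215,140),tp(251.5,140)])
```

```text
[4.30190107e-01 2.91958603e-01 5.88773147e-02 8.81261601e+01] [ 0.66715724 -0.0422238  -0.14070627]
120 [307.32346771 455.38330637]
180 [539.74236638 400.5417241 ]
240 [586.52641956 252.73501047]
[0.0, 0.0, -8.11] dr z -0.0
[-2.9, 0.76, -0.0] dr z -23.7
[-7.27, 4.69, -0.0] dr z -60.2
```

View pics/s5.png

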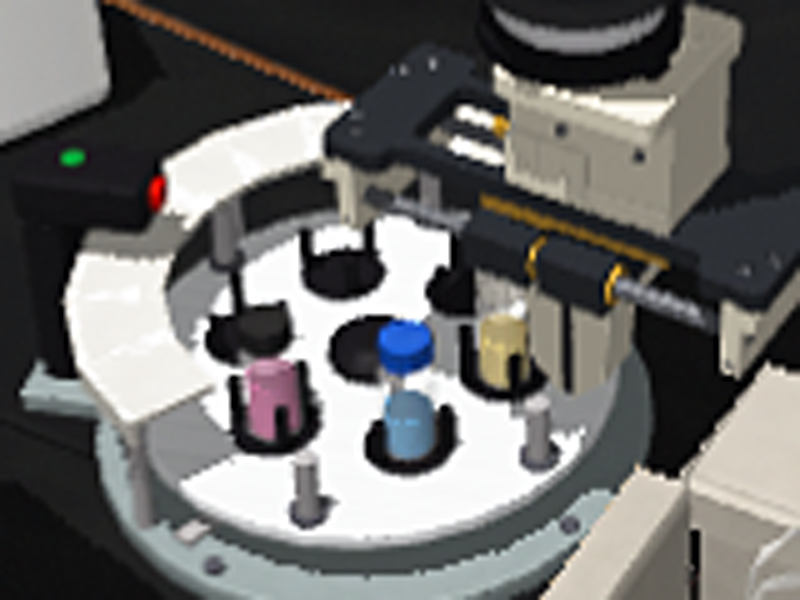

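Table sits at a station (pins at predicted pixels). Repeat cycle 2.

Call:
step_arm([
  {"delta_pos":[0,0,-4],"dr":[0,0,0],"fingers":1},
  {"delta_pos":[0,0,-8],"dr":[0,0,0],"fingers":1},
  {"delta_pos":[-1,0.2,-8.1],"dr":[0,0,-8],"fingers":1},
  {"delta_pos":[-2,0.5,-8.1],"dr":[0,0,-16],"fingers":1},
  {"delta_pos":[-2.9,0.8,-8.1],"dr":[0,0,-23.7],"fingers":1},
])

```text
time: 9.72
tool_pos: [0.4373, 0.2627, 0.1401]
tool_rot: [3.141, 0.0, 1.956]
contact_force: [-0.0, 0.7, 0.2]
opening: 0.0006
grip_force: 0.0
```

Run:
```python
from h import *
s,o=now(); print(s,tp(215,140))
rows(s,[tp(a,140) for a in (224,233,242,251.5)])
```

```text
[  0.43734978   0.26267533   0.14008746 112.07602686] [  0.43680922   0.26276923   0.14       111.82770029]
[-1.44, 0.06, 0.01] dr z -8.8
[-2.88, 0.4, 0.01] dr z -17.8
[-4.24, 0.96, 0.01] dr z -26.8
[-5.57, 1.77, 0.01] dr z -36.3
```

Call:
step_arm([
  {"delta_pos":[-1.4,0.1,0],"dr":[0,0,-8.8],"fingers":1},
  {"delta_pos":[-2.9,0.4,0],"dr":[0,0,-17.8],"fingers":1},
  {"delta_pos":[-4.2,1.0,0],"dr":[0,0,-26.8],"fingers":1},
  {"delta_pos":[-5.6,1.8,0],"dr":[0,0,-36.3],"fingers":1},
  {"delta_pos":[-5.6,1.8,2],"dr":[0,0,-36.3],"fingers":1},
])

```text
time: 10.35
tool_pos: [0.4767, 0.2173, 0.1209]
tool_rot: [3.139, 0.003, 2.586]
contact_force: [-0.2, -0.5, -0.2]
opening: 0.0006
grip_force: 0.0
```

Run:
```python
from h import *
s,o=now(); print(s,tp(251.5))
rows(s,[tp(251.5)])
```

```text
[4.76725950e-01 2.17341884e-01 1.20886239e-01 1.48159082e+02] [4.74714336e-01 2.17719885e-01 5.90000000e-02 1.48327700e+02]
[0.19, -0.07, 6.19] dr z -0.2
```

Call:
step_arm([
  {"delta_pos":[0.1,0,1.5],"dr":[0,0,0],"fingers":1},
  {"delta_pos":[0.1,0,3.5],"dr":[0,0,0],"fingers":1},
  {"delta_pos":[0.1,0,5.2],"dr":[0,0,0],"fingers":1},
  {"delta_pos":[0.1,0,6.2],"dr":[0,0,0],"fingers":1},
  {"delta_pos":[0.1,0,6.2],"dr":[0,0,0],"fingers":1},
])

```text
time: 10.98
tool_pos: [0.4735, 0.2184, 0.0573]
tool_rot: [-3.14, -0.001, 2.585]
contact_force: [-0.1, 0.2, 0.6]
opening: 0.0002
grip_force: 0.0
```

Call:
step_arm([
  {"delta_pos":[0.49,0.01,0],"dr":[0,0,3],"fingers":1},
  {"delta_pos":[0.98,0.05,0],"dr":[0,0,6],"fingers":1},
  {"delta_pos":[1.47,0.12,0],"dr":[0,0,9],"fingers":1},
  {"delta_pos":[1.95,0.21,0],"dr":[0,0,12],"fingers":1},
  {"delta_pos":[2.43,0.32,0],"dr":[0,0,15],"fingers":1},
])

```text
time: 11.6
tool_pos: [0.4554, 0.2342, 0.0587]
tool_rot: [3.14, 0.001, 2.322]
contact_force: [0.4, 0.5, -0.5]
opening: 0.0004
grip_force: 0.0
```

Run:
```python
from h import *
s,o=now(); print(s,o["contact_force"],tp(236.5))
rows(s,[tp(a) for a in (233.5,221.5)])
```

```text
[4.55414020e-01 2.34166952e-01 5.87045806e-02 1.33013816e+02] [ 0.35344533  0.52388448 -0.46635825] [4.55690536e-01 2.33220008e-01 5.90000000e-02 1.33327700e+02]
[0.4, -0.03, -0.03] dr z 2.7
[2.35, 0.26, -0.03] dr z 14.7
```

Call:
step_arm([
  {"delta_pos":[0.45,0,0],"dr":[0,0,3],"fingers":1},
  {"delta_pos":[0.92,0.02,0],"dr":[0,0,6],"fingers":1},
  {"delta_pos":[1.4,0.08,0],"dr":[0,0,9],"fingers":1},
  {"delta_pos":[1.88,0.16,0],"dr":[0,0,12],"fingers":1},
  {"delta_pos":[2.35,0.27,0],"dr":[0,0,14.7],"fingers":1},
])

```text
time: 12.22
tool_pos: [0.4413, 0.253, 0.0587]
tool_rot: [3.14, 0.001, 2.065]
contact_force: [0.4, -0.5, 0.3]
opening: 0.0004
grip_force: 0.7
```

Call:
step_arm([
  {"delta_pos":[0.49,0.01,0],"dr":[0,0,3],"fingers":1},
  {"delta_pos":[0.98,0.05,0],"dr":[0,0,6],"fingers":1},
  {"delta_pos":[1.47,0.12,0],"dr":[0,0,9],"fingers":1},
  {"delta_pos":[1.95,0.21,0],"dr":[0,0,12],"fingers":1},
  {"delta_pos":[2.43,0.32,0],"dr":[0,0,15],"fingers":1},
])

```text
time: 12.85
tool_pos: [0.4323, 0.2759, 0.0587]
tool_rot: [3.141, 0.0, 1.803]
contact_force: [-1.0, -1.2, 0.1]
opening: 0.0001
grip_force: 0.7
```

Run:
```python
from h import *
s,o=now(); print(s,o["contact_force"],tp(206.5))
rows(s,[tp(a) for a in (203.5,200.5,197.5,195,193.3)])
```

```text
[4.32264765e-01 2.75859010e-01 5.86701394e-02 1.03332875e+02] [-0.99418669 -1.15098877  0.07324867] [4.32601651e-01 2.76051101e-01 5.90000000e-02 1.03327700e+02]
[0.5, 0.05, -0.03] dr z 3.0
[0.99, 0.09, -0.03] dr z 6.0
[1.48, 0.15, -0.03] dr z 9.0
[1.88, 0.23, -0.03] dr z 11.5
[2.16, 0.29, -0.03] dr z 13.2
```

Same finish as cycle 1.

Call:
step_arm([
  {"delta_pos":[0.49,0.01,0],"dr":[0,0,3],"fingers":1},
  {"delta_pos":[0.98,0.05,0],"dr":[0,0,6],"fingers":1},
  {"delta_pos":[1.38,0.1,0],"dr":[0,0,8.5],"fingers":1},
  {"delta_pos":[1.78,0.17,0],"dr":[0,0,11],"fingers":1},
  {"delta_pos":[2.15,0.25,0],"dr":[0,0,13.2],"fingers":1},
])

```text
time: 13.48
tool_pos: [0.4297, 0.2973, 0.0586]
tool_rot: [3.141, 0.0, 1.573]
contact_force: [0.3, 0.6, -0.1]
opening: 0.0004
grip_force: 0.0
```

Call:
step_arm([
  {"delta_pos":[0.15,0,0],"dr":[0,0,1],"fingers":1},
  {"delta_pos":[0.3,0,0],"dr":[0,0,2],"fingers":1},
  {"delta_pos":[0.3,0,0],"dr":[0,0,2],"fingers":1},
  {"delta_pos":[-0.2,0,0],"dr":[0,0,2],"fingers":1},
  {"delta_pos":[-0.5,0,0],"dr":[0,0,2],"fingers":1},
])

```text
time: 14.1
tool_pos: [0.4296, 0.2919, 0.0579]
tool_rot: [-3.141, 0.0, 1.54]
contact_force: [1.0, 0.7, 0.0]
opening: 0.0005
grip_force: 0.0
```

Run:
```python
from h import *
import cv2
s,o=now(); print(s,o["contact_force"])
im=viewer.read_camera("scene")[:,:,::-1]
cv2.imwrite("pics/s6.png",cv2.resize(im[195:315,120:280],(800,600),interpolation=cv2.INTER_CUBIC))
up=s.copy();up[2]=.140
rows(s,[up]); rows(up,[tp(215,140)])
```

```text
[4.29569159e-01 2.91861310e-01 5.78635187e-02 8.82212001e+01] [0.95888056 0.72082474 0.01885796]
[0.0, 0.0, -8.21] dr z -0.0
[-2.89, 0.81, -0.0] dr z -23.6
```

View pics/s6.png

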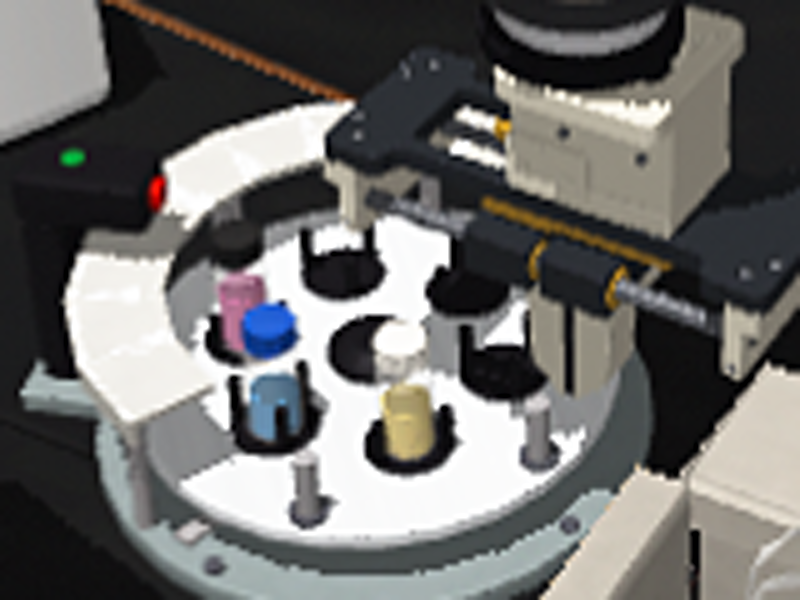

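Second station reached: blue is at azimuth 90 (270,330), pins at nominal pixels. Cycle 3.

Call:
step_arm([
  {"delta_pos":[0,0,-4],"dr":[0,0,0],"fingers":1},
  {"delta_pos":[0,0,-8],"dr":[0,0,0],"fingers":1},
  {"delta_pos":[-1,0.2,-8.2],"dr":[0,0,-8],"fingers":1},
  {"delta_pos":[-2,0.5,-8.2],"dr":[0,0,-16],"fingers":1},
  {"delta_pos":[-2.9,0.8,-8.2],"dr":[0,0,-23.7],"fingers":1},
])

```text
time: 14.78
tool_pos: [0.4368, 0.2626, 0.1401]
tool_rot: [3.141, 0.0, 1.958]
contact_force: [-0.3, -0.1, -0.3]
opening: 0.0002
grip_force: 0.0
```

Call:
step_arm([
  {"delta_pos":[-1.4,0.1,0],"dr":[0,0,-8.8],"fingers":1},
  {"delta_pos":[-2.9,0.4,0],"dr":[0,0,-17.8],"fingers":1},
  {"delta_pos":[-4.2,1.0,0],"dr":[0,0,-26.8],"fingers":1},
  {"delta_pos":[-5.6,1.8,0],"dr":[0,0,-36.3],"fingers":1},
  {"delta_pos":[-5.6,1.8,2],"dr":[0,0,-36.3],"fingers":1},
])

```text
time: 15.4
tool_pos: [0.4762, 0.2174, 0.1209]
tool_rot: [3.139, 0.003, 2.588]
contact_force: [-0.3, 0.8, 0.1]
opening: 0.0006
grip_force: 0.0
```

Run:
```python
from h import *
s,o=now(); print(s,tp(251.5))
rows(s,[tp(251.5)])
```

```text
[4.76227411e-01 2.17350046e-01 1.20871818e-01 1.48256763e+02] [4.74714336e-01 2.17719885e-01 5.90000000e-02 1.48327700e+02]
[0.15, -0.05, 6.19] dr z -0.1
```

Call:
step_arm([
  {"delta_pos":[0,0,1.5],"dr":[0,0,0],"fingers":1},
  {"delta_pos":[0,0,3.5],"dr":[0,0,0],"fingers":1},
  {"delta_pos":[0,0,5.2],"dr":[0,0,0],"fingers":1},
  {"delta_pos":[0,0,6.1],"dr":[0,0,0],"fingers":1},
  {"delta_pos":[0,0,6.1],"dr":[0,0,0],"fingers":1},
])

```text
time: 16.02
tool_pos: [0.4739, 0.2178, 0.0584]
tool_rot: [-3.141, -0.001, 2.587]
contact_force: [-1.0, -0.7, 0.3]
opening: 0.0004
grip_force: 0.0
```

Call:
step_arm([
  {"delta_pos":[0.49,0.01,0],"dr":[0,0,3],"fingers":1},
  {"delta_pos":[0.98,0.05,0],"dr":[0,0,6],"fingers":1},
  {"delta_pos":[1.47,0.12,0],"dr":[0,0,9],"fingers":1},
  {"delta_pos":[1.95,0.21,0],"dr":[0,0,12],"fingers":1},
  {"delta_pos":[2.43,0.32,0],"dr":[0,0,15],"fingers":1},
])

```text
time: 16.65
tool_pos: [0.4558, 0.2336, 0.0597]
tool_rot: [3.14, 0.001, 2.323]
contact_force: [-0.7, -0.0, 0.4]
opening: 0.0004
grip_force: 0.0
```

Run:
```python
from h import *
s,o=now(); print(s,o["contact_force"],tp(236.5))
rows(s,[tp(a) for a in (233.5,221.5)])
```

```text
[4.55764006e-01 2.33569578e-01 5.97164539e-02 1.33111778e+02] [-0.72235077 -0.01745571  0.39857088] [4.55690536e-01 2.33220008e-01 5.90000000e-02 1.33327700e+02]
[0.47, -0.02, 0.07] dr z 2.8
[2.41, 0.28, 0.07] dr z 14.8
```

Call:
step_arm([
  {"delta_pos":[0.47,0,0],"dr":[0,0,3],"fingers":1},
  {"delta_pos":[0.95,0.04,0],"dr":[0,0,6],"fingers":1},
  {"delta_pos":[1.44,0.1,0],"dr":[0,0,9],"fingers":1},
  {"delta_pos":[1.92,0.19,0],"dr":[0,0,12],"fingers":1},
  {"delta_pos":[2.4,0.29,0],"dr":[0,0,14.8],"fingers":1},
])

```text
time: 17.27
tool_pos: [0.4413, 0.2529, 0.0597]
tool_rot: [3.141, 0.001, 2.065]
contact_force: [0.4, -1.8, 0.5]
opening: 0.0005
grip_force: 0.7
```

Call:
step_arm([
  {"delta_pos":[0.49,0.01,0],"dr":[0,0,3],"fingers":1},
  {"delta_pos":[0.98,0.05,0],"dr":[0,0,6],"fingers":1},
  {"delta_pos":[1.47,0.12,0],"dr":[0,0,9],"fingers":1},
  {"delta_pos":[1.95,0.21,0],"dr":[0,0,12],"fingers":1},
  {"delta_pos":[2.43,0.32,0],"dr":[0,0,15],"fingers":1},
])

```text
time: 17.9
tool_pos: [0.4324, 0.2758, 0.0596]
tool_rot: [3.141, 0.0, 1.804]
contact_force: [-0.2, -1.7, 0.0]
opening: 0.0004
grip_force: 0.7
```

Run:
```python
from h import *
s,o=now(); print(s,o["contact_force"],tp(206.5))
rows(s,[tp(a) for a in (203.5,193.3)])
```

```text
[4.32361844e-01 2.75772199e-01 5.96417877e-02 1.03334072e+02] [-0.19683916 -1.74150032  0.04770185] [4.32601651e-01 2.76051101e-01 5.90000000e-02 1.03327700e+02]
[0.51, 0.04, 0.06] dr z 3.0
[2.17, 0.28, 0.06] dr z 13.2
```

Call:
step_arm([
  {"delta_pos":[0.49,0.01,0],"dr":[0,0,3],"fingers":1},
  {"delta_pos":[0.98,0.05,0],"dr":[0,0,6],"fingers":1},
  {"delta_pos":[1.38,0.1,0],"dr":[0,0,8.5],"fingers":1},
  {"delta_pos":[1.78,0.17,0],"dr":[0,0,11],"fingers":1},
  {"delta_pos":[2.15,0.25,0],"dr":[0,0,13.2],"fingers":1},
])

```text
time: 18.52
tool_pos: [0.4298, 0.2972, 0.0596]
tool_rot: [3.141, 0.0, 1.573]
contact_force: [-0.6, 0.4, -0.2]
opening: 0.0006
grip_force: 0.0
```

Call:
step_arm([
  {"delta_pos":[0.15,0,0],"dr":[0,0,1],"fingers":1},
  {"delta_pos":[0.3,0,0],"dr":[0,0,2],"fingers":1},
  {"delta_pos":[0.3,0,0],"dr":[0,0,2],"fingers":1},
  {"delta_pos":[-0.2,0,0],"dr":[0,0,2],"fingers":1},
  {"delta_pos":[-0.5,0,0],"dr":[0,0,2],"fingers":1},
])

```text
time: 19.15
tool_pos: [0.4297, 0.2918, 0.0589]
tool_rot: [-3.141, 0.0, 1.54]
contact_force: [0.2, 0.4, -0.2]
opening: 0.0001
grip_force: 0.0
```

```bash
cat >> h.py <<'E'
def post(t):
    c,s=np.cos(t),np.sin(t); return np.array([50-100*c+58*s,-92-100*s-58*c])
def lv(t,d,z=50): return iw(*(post(t)+d*np.array([.682,-.731])),z,133)
E
python3 - <<'E'
from h import *
s,o=now(); print(s,o["contact_force"])
up=s.copy();up[2]=.150
rows(s,[up,lv(.47,30,150)]); print(lv(.47,30,150),lv(0,15.5))
rows(lv(.47,30),[lv(.47,15.5),lv(.2,15.5),lv(.1,15.5),lv(0,15.5)])
E
```

```text
[4.29680697e-01 2.91789082e-01 5.88658382e-02 8.82217862e+01] [ 0.169534    0.36489482 -0.18299034]
[0.0, 0.0, -9.11] dr z -0.0
[-19.94, 5.99, -9.11] dr z -31.6
[4.83374720e-01 9.06149556e-02 1.50000000e-01 1.19827700e+02] [4.48914390e-01 1.49619323e-01 5.00000000e-02 1.19827700e+02]
[1.45, -0.0, -0.0] dr z -0.0
[4.54, -0.34, -0.0] dr z -0.0
[5.69, -0.26, -0.0] dr z -0.0
[6.83, -0.05, -0.0] dr z -0.0
```

Call:
step_arm([
  {"delta_pos":[0,0,-4.5],"dr":[0,0,0],"fingers":1},
  {"delta_pos":[0,0,-9.1],"dr":[0,0,0],"fingers":1},
  {"delta_pos":[-4,1.2,-9.1],"dr":[0,0,-8],"fingers":1},
  {"delta_pos":[-8,2.4,-9.1],"dr":[0,0,-16],"fingers":1},
  {"delta_pos":[-12,3.6,-9.1],"dr":[0,0,-24],"fingers":1},
])

```text
time: 19.77
tool_pos: [0.4621, 0.1698, 0.1501]
tool_rot: [3.141, 0.0, 1.964]
contact_force: [-1.1, -1.4, -0.0]
opening: 0.0007
grip_force: 0.0
```

Run:
```python
from h import *
s,o=now(); print(s)
rows(s,[lv(.47,30,150),lv(.47,30,120)])
```

```text
[  0.46214221   0.16980743   0.15010715 112.50946585]
[-8.13, -1.07, 0.01] dr z -7.3
[-8.13, -1.07, 3.01] dr z -7.3
```

Call:
step_arm([
  {"delta_pos":[-4,-0.5,0],"dr":[0,0,-4],"fingers":1},
  {"delta_pos":[-8.1,-1.1,0],"dr":[0,0,-7.3],"fingers":1},
  {"delta_pos":[-8.1,-1.1,0],"dr":[0,0,-7.3],"fingers":1},
  {"delta_pos":[-8.1,-1.1,2],"dr":[0,0,-7.3],"fingers":1},
  {"delta_pos":[-8.1,-1.1,4],"dr":[0,0,-7.3],"fingers":1},
])

```text
time: 20.4
tool_pos: [0.4823, 0.0925, 0.1096]
tool_rot: [3.141, 0.0, 2.085]
contact_force: [-0.6, 0.4, -0.7]
opening: 0.0006
grip_force: 0.0
```

Run:
```python
from h import *
import cv2
s,o=now(); print(s)
rows(s,[lv(.47,30,50)])
im=viewer.read_camera("scene")[:,:,::-1]
cv2.imwrite("pics/s7.png",cv2.resize(im[185:305,130:290],(800,600),interpolation=cv2.INTER_CUBIC))
p=viewer.camera_params("scene")
for t in (.4,.45,.5): print(t,(project(p,[*w(Q,*(post(t)/1e3)),.075])[0]-[130,185]+.4)*5)
```

```text
[4.82310639e-01 9.25176867e-02 1.09622390e-01 1.19487203e+02]
[-0.22, -0.0, 5.96] dr z -0.3
0.4 [645.76799267 155.15821476]
0.45 [642.42227901 147.90782807]
0.5 [638.49673939 140.81210803]
```

View pics/s7.png

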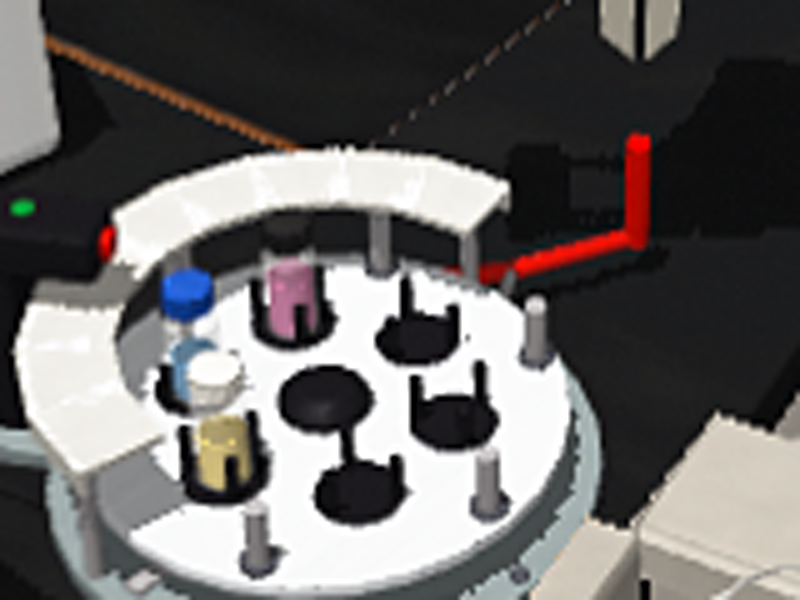

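Blue vial (188,295) is at the reader; table at a station; lever post (638,140) ≈ 0.5 rad. Descend outside it and push it home.

Call:
step_arm([
  {"delta_pos":[-0.2,0,1.5],"dr":[0,0,0],"fingers":1},
  {"delta_pos":[-0.2,0,3],"dr":[0,0,0],"fingers":1},
  {"delta_pos":[-0.2,0,4.5],"dr":[0,0,0],"fingers":1},
  {"delta_pos":[-0.2,0,5.9],"dr":[0,0,0],"fingers":1},
  {"delta_pos":[0.4,0,5.9],"dr":[0,0,0],"fingers":1},
])

```text
time: 21.08
tool_pos: [0.4798, 0.0955, 0.0499]
tool_rot: [-3.14, -0.001, 2.085]
contact_force: [0.4, 0.3, 0.3]
opening: 0.0006
grip_force: 0.0
```

Call:
step_arm([
  {"delta_pos":[0.6,0,0],"dr":[0,0,0],"fingers":1},
  {"delta_pos":[1.2,-0.1,0],"dr":[0,0,0],"fingers":1},
  {"delta_pos":[1.8,-0.1,0],"dr":[0,0,0],"fingers":1},
  {"delta_pos":[2.4,-0.2,0],"dr":[0,0,0],"fingers":1},
  {"delta_pos":[3.0,-0.2,0],"dr":[0,0,0],"fingers":1},
])

```text
time: 21.7
tool_pos: [0.4638, 0.121, 0.0511]
tool_rot: [3.141, 0.0, 2.086]
contact_force: [-1.0, -1.8, 0.0]
opening: -0.0001
grip_force: 0.8
```

Run:
```python
from h import *
s,o=now(); print(s,o["contact_force"])
rows(s,[lv(.2,15.5),lv(.1,15.5),lv(0.05,15.5),lv(0,15.5)])
```

```text
[4.63751749e-01 1.20974393e-01 5.10522354e-02 1.19520066e+02] [-0.95535272 -1.81343961  0.02234312]
[0.93, -0.15, 0.11] dr z -0.3
[2.08, -0.07, 0.11] dr z -0.3
[2.66, 0.01, 0.11] dr z -0.3
[3.22, 0.12, 0.11] dr z -0.3
```

Call:
step_arm([
  {"delta_pos":[0.7,-0.1,0],"dr":[0,0,0],"fingers":1},
  {"delta_pos":[1.4,-0.1,0],"dr":[0,0,0],"fingers":1},
  {"delta_pos":[2.1,-0.1,0],"dr":[0,0,0],"fingers":1},
  {"delta_pos":[2.6,0,0],"dr":[0,0,0],"fingers":1},
  {"delta_pos":[2.9,0,0],"dr":[0,0,0],"fingers":1},
])

```text
time: 22.32
tool_pos: [0.4497, 0.1462, 0.051]
tool_rot: [3.141, 0.0, 2.086]
contact_force: [0.5, -1.3, 0.1]
opening: 0.0002
grip_force: 0.5
```

Call:
step_arm([
  {"delta_pos":[0.1,0,0],"dr":[0,0,0],"fingers":1},
  {"delta_pos":[0.2,0,0],"dr":[0,0,0],"fingers":1},
  {"delta_pos":[0.3,0,0],"dr":[0,0,0],"fingers":1},
  {"delta_pos":[0.35,0,0],"dr":[0,0,0],"fingers":1},
  {"delta_pos":[0.4,0,0],"dr":[0,0,0],"fingers":1},
])

```text
time: 22.95
tool_pos: [0.4481, 0.1494, 0.051]
tool_rot: [3.141, 0.0, 2.086]
contact_force: [2.4, -0.3, -1.0]
opening: 0.0002
grip_force: 1.0
```

Run:
```python
from h import *
s,o=now(); print(s,o["contact_force"])
rows(s,[lv(0,15.5)])
```

```text
[4.48136983e-01 1.49411320e-01 5.10247948e-02 1.19515415e+02] [ 2.43507611 -0.34136708 -0.99350172]
[-0.02, 0.08, 0.1] dr z -0.3
```

Call:
step_arm([
  {"delta_pos":[0.05,0,0],"dr":[0,0,0],"fingers":1},
  {"delta_pos":[0.1,0,0],"dr":[0,0,0],"fingers":1},
  {"delta_pos":[0.15,0,0],"dr":[0,0,0],"fingers":1},
  {"delta_pos":[0.15,0,0],"dr":[0,0,0],"fingers":1},
  {"delta_pos":[0.15,0,0],"dr":[0,0,0],"fingers":1},
])

```text
time: 23.58
tool_pos: [0.4474, 0.1507, 0.051]
tool_rot: [3.141, 0.0, 2.086]
contact_force: [5.2, 0.7, 0.2]
opening: 0.0004
grip_force: 1.9
```

Call:
step_arm([
  {"delta_pos":[0.05,0,0],"dr":[0,0,0],"fingers":1},
  {"delta_pos":[0.1,0,0],"dr":[0,0,0],"fingers":1},
  {"delta_pos":[0.15,0,0],"dr":[0,0,0],"fingers":1},
  {"delta_pos":[0.2,0,0],"dr":[0,0,0],"fingers":1},
  {"delta_pos":[0.2,0,0],"dr":[0,0,0],"fingers":1},
])

```text
time: 24.2
tool_pos: [0.4473, 0.1513, 0.0511]
tool_rot: [3.14, 0.003, 2.087]
contact_force: [7.4, -7.3, -1.9]
opening: 0.0004
grip_force: 5.5
```

Run:
```python
from h import *
import cv2
s,o=now(); print(s,o["contact_force"])
im=viewer.read_camera("scene")[:,:,::-1]
cv2.imwrite("pics/s8.png",cv2.resize(im[185:305,130:290],(800,600),interpolation=cv2.INTER_CUBIC))
p=viewer.camera_params("scene")
for t in (0,.05,.1):
  for z in (.03,.075): print(t,z,(project(p,[*w(Q,*(post(t)/1e3)),z])[0]-[130,185]+.4)*5)
```

```text
[4.47255681e-01 1.51274763e-01 5.11061838e-02 1.19552046e+02] [ 7.37194156 -7.33362142 -1.88136225]
0 0.03 [647.75019724 297.67445342]
0 0.075 [650.05626902 216.76761748]
0.05 0.03 [649.46995471 289.59954065]
0.05 0.075 [651.8042497  208.88309702]
0.1 0.03 [650.53539174 281.53814508]
0.1 0.075 [652.88342289 201.01277729]
```

View pics/s8.png

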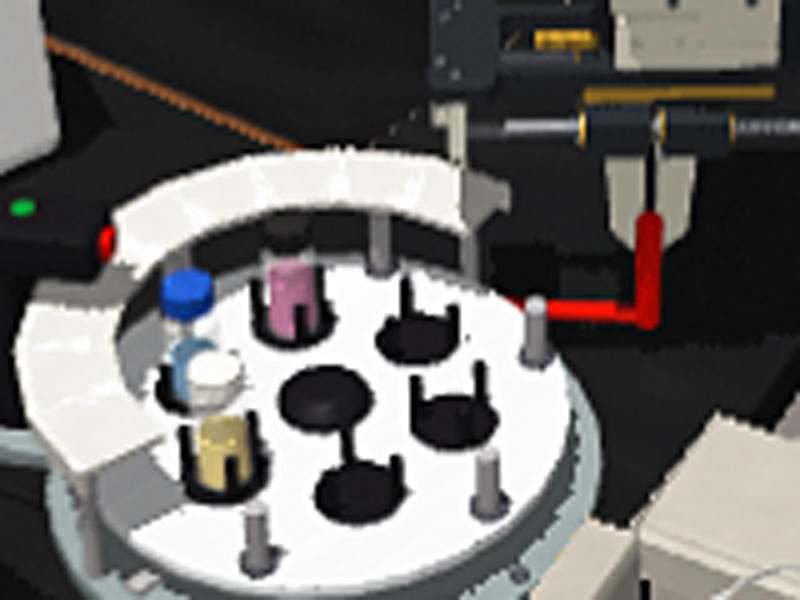

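Post top at (650,217) matches the home prediction, and the force rises against the stop. Back off and lift clear.

Call:
step_arm([
  {"delta_pos":[-1,0,0],"dr":[0,0,0],"fingers":1},
  {"delta_pos":[-3,0,0],"dr":[0,0,0],"fingers":1},
  {"delta_pos":[-4,0,-3],"dr":[0,0,0],"fingers":1},
  {"delta_pos":[-4,0,-7],"dr":[0,0,0],"fingers":1},
  {"delta_pos":[-4,0,-10],"dr":[0,0,0],"fingers":1},
])

```text
time: 24.88
tool_pos: [0.4646, 0.1173, 0.1518]
tool_rot: [-3.139, -0.001, 2.086]
contact_force: [1.2, -0.0, -0.6]
opening: 0.0003
grip_force: 0.0
```

Call:
step_arm([
  {"delta_pos":[0,0,0],"dr":[0,0,0],"fingers":1},
  {"delta_pos":[0,0,0],"dr":[0,0,0],"fingers":1},
  {"delta_pos":[0,0,0],"dr":[0,0,0],"fingers":1},
  {"delta_pos":[0,0,0],"dr":[0,0,0],"fingers":1},
  {"delta_pos":[0,0,0],"dr":[0,0,0],"fingers":1},
])

```text
time: 25.5
tool_pos: [0.4655, 0.1176, 0.1505]
tool_rot: [-3.141, -0.0, 2.086]
contact_force: [0.1, -0.3, 0.0]
opening: 0.0005
grip_force: 0.0
```

Run:
```python
from h import *
import cv2
im=viewer.read_camera("scene")
c=cv2.inRange(im[185:305,245:290],(140,0,0),(255,60,60)); ys,xs=np.nonzero(c)
print("post top crop px",(xs[ys==ys.min()].mean()+115)*5,ys.min()*5)
print(robot.hand_in())
```

```text
post top crop px 647.5 210
the job is handed in; nothing more can be done
None
```

I handed the job in at about 25 s, but no verdict came back: by the camera images, the blue-capped vial stands in front of the reader head, the locking lever is home against its stop, all three vials are upright, and the arm is clear; I did not re-measure the timer.

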